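# Start the tray warmer

## Robot

A 6-joint arm with a two-finger parallel gripper is mounted at the origin on the work surface. World frame = base frame: x ahead of the robot, y to its left, z up, the work surface at z = 0. Lengths are in m, angles in rad, forces in N, time in s.
With the tool pointing down it reaches from about 0.275 to 0.825 m from the base axis. Payload 4.9 kg.
Tool frame: the origin (TCP) lies on the mounting face of the last link; the fingertips stand 173 mm ahead of it and the grasp point (between the pads) lies 155 mm ahead of it (env.tcp_to_grasp is the distance from the TCP to the grasp point, in m); x points along the fingers, z is the direction in which the jaws open and shut, and the axes are right-handed (so a half turn about x gives the same grasp; the last joint's range is limited). The gripper opens to 85 mm and grips with 20 to 120 N. Pads are 22 mm wide; open, the fingers measure 114 mm over their backs; the gripper's body (76 mm by 85 mm) begins 54 mm behind the grasp point. The pads swing forward as they close: fully open they stand 13 mm farther back than shut.
Start: joints at [0.98, 0.326, -0.193, 1.052, 0, 1.437], TCP at [0.243, 0.494, 0.405] pointing down, gripper open.
Joint ranges: [-2.65, 2.65], [-0.97, 1.79], [-1.3, 1.35], [-1.93, 2.1], [-1.47, 1.37], [-3.14, 3.14]. Speed limits (rad/s): [2.57, 2.57, 3.14, 3.14, 3.14, 3.14].

## Interface

Orientations are given as a unit quaternion [w, x, y, z].
In Python, from rig import env gives the robot as it stands.
- The arm moves only by the shell command python3 -m handwheel 'ROWS' [FORCE]. ROWS is text: rows parted by semicolons, each of 7 numbers parted by spaces: the turn, a rotation vector about the tool's x, y, z in degrees, then the shift along the tool's x, y, z in mm, then the finger opening in mm, from 0 to 85.4. A call has 1 to 5 rows; each row shifts and turns the commanded pose from where the row before left it, along the tool's axes as they then stand; what a row does not reach is not made up. A row lasts 1/12 s, in which the tool goes at most 41.7 mm and 7.16 degrees, less where a joint would pass 70% of its speed; a pose out of reach is approached as far as the arm can. A call is refused whole if a number of a shift passes 41.7 or a number of a turn 7.16, either way. A call with a gripper value outside its range is refused whole. The fingers move at their own pace and stop on an object; FORCE is the grip in N (left out, the last holds). Time passes only in rows, so rows that do not move let the fingers close. It gives the time, the measured TCP pose, the force and the opening at its end, in the units of the state.
- env.read_state(): the state, without advancing time (a new reading comes with each control period).
- env.read_camera(name): name is "scene" or "top" or "wrist"; returns a dict with "pixels" (400x640x3 uint8, red, green, blue), "z_map" (400x640 float32, m along the optical axis (not along the pixel's ray), 0 where there is no reading), "camera_matrix" (3x3 intrinsics, pixels), "rvec" (rotation vector, rad) and "tvec" (3), from world to camera coordinates, as OpenCV has them. Camera axes: x right, y down, z forward; pixel columns grow to the right and rows downward; lengths in m; the calibration is good to about 2 mm. A picture is of the moment at which its call begins.
- env.job_done(): hands the job in, once; it reports no verdict.
Trained networks look in a picture, given as the dict that the camera call returned (one of the last four; its "shot" number tells which), for a name from the list of things; names that differ only in an ending like _2 or _b are one class to them, and where a whole thing is asked for, a point or a joint stands for the part that bears it (a point fixed in the world has none). Each returns a list of dicts, best first, with "score" (0 to 1); they miss things now and then, are a little off and sometimes report something else, mostly with a low value. They report only what shows in the picture. A call takes as long as a camera call.
- env.spot_in(picture, label): "rect" ([left, top, right, bottom] in pixels, round what is visible of it).
- env.place_of(picture, label): "location" ([column, row] in pixels: a listed point, or the origin of a listed thing).
The state is a dict: "time_s": time; "joints": joint angles; "qd": joint speeds; "tau": joint torques, N m; "tcp_pos": TCP position; "ee_rot": TCP orientation; "force": force on the tool from outside, world axes, zero at the start; "ft_torque": the same for the moment, N m; "gripper_width": finger opening in m.
Only numpy, scipy, OpenCV 4.12 (cv2) and the standard library are available. Lean on these libraries where they do the work, as an engineer would, in place of code of your own. Each camera call takes 0.05 s, during which the arm holds its last target.

## Task

Start the tray warmer by pushing its keys in with the fingertips, gently and one at a time: first the long bar key, then the large round key, then the square key, each all the way in so that it stays in. Leave the small round key out, and do not lift or shift the meal tray, the sauce cup, the salt jar or the spoon.

Things in the scene. Friction and masses are not known exactly. Their poses are not given: they have to be found in the camera images.
- warmer: electric tray warmer, a low steel box fixed to the counter, 320 mm (its x) by 380 mm (its y) by 71 mm high; origin at the centre of its underside on the counter, z up. The 88 mm wide white key strip lies on top along the -x edge (the robot's side), its centre line 110 mm from the origin; four black push keys stand on it in a row along y, 80 mm apart, in an order that varies. The rest of the top is the dark heating deck.
- bar_key_top (a point): centre of the flat top face of the long bar-shaped key, 22 mm by 56 mm, its long side along the strip (the warmer's y axis); black plastic; the key stands 12 mm above the strip when out, the point moves down with the key; z up, y along the row of keys
- round_key_top (a point): centre of the flat top face of the large round key, 36 mm diameter; black plastic; the key stands 12 mm above the strip when out, the point moves down with the key; z up, y along the row of keys
- square_key_top (a point): centre of the flat top face of the square key, 34 mm by 34 mm; black plastic; the key stands 12 mm above the strip when out, the point moves down with the key; z up, y along the row of keys
- small_key_top (a point): centre of the flat top face of the small round key, 20 mm diameter; black plastic; the key stands 12 mm above the strip when out, the point moves down with the key; z up, y along the row of keys
- bar_key (a joint): how far the bar key is pushed in, m: 0 fully out, 0.009 fully in against a firm stop; it goes straight down with about 3 N and stays where it is left (it starts 0 to 1 mm in)
- round_key (a joint): how far the large round key is pushed in, m: 0 fully out, 0.009 fully in against a firm stop; it goes straight down with about 3 N and stays where it is left (it starts 0 to 1 mm in)
- square_key (a joint): how far the square key is pushed in, m: 0 fully out, 0.009 fully in against a firm stop; it goes straight down with about 3 N and stays where it is left (it starts 0 to 1 mm in)
- small_key (a joint): how far the small round key is pushed in, m: 0 fully out, 0.009 fully in against a firm stop; it goes straight down with about 3 N and stays where it is left (it starts 0 to 1 mm in)
- meal_tray_mid (a point): shallow steel meal tray, 180 by 260 by 25 mm high, with six compartments, loose on the heating deck; the point is its centre, half-way up; bystander
- sauce_cup_mid (a point): small steel sauce cup, 44 mm across, 40 mm high, loose on the heating deck beside the tray; the point is its centre, half-way up; bystander
- salt_jar_mid (a point): white ceramic jar, 60 mm across, 110 mm high, loose on the counter at the warmer's +y end; the point is its centre, half-way up; bystander
- spoon_grip (a point): steel serving spoon, 240 mm long, lying loose on the counter at the warmer's -y end; the point is on its handle; bystander

How it is judged:
On the way, in this order (a step that is already met when the one before it is completed fails the run):
1. the long bar key is in, the other three still out (value of joint bar_key above 0.006 m and value of joint each of round_key, square_key, small_key below 0.003 m), for 0.1 s.
2. then the large round key is in too, the square and the small round key still out (value of joint each of bar_key, round_key above 0.006 m and value of joint each of square_key, small_key below 0.003 m), for 0.1 s.
3. then the square key is in too, the small round key still out (value of joint each of bar_key, round_key, square_key above 0.006 m and value of joint small_key below 0.003 m), for 0.1 s.
At the end, for the whole second after the job is handed in: The bar, large round and square keys are each in by more than 6 mm of their 9 mm, the small round key is in by less than 3 mm, and the tray, cup, jar and spoon are within 15 mm of where they began (all of step 3 and distance of each of meal_tray_mid, sauce_cup_mid, salt_jar_mid, spoon_grip from where it was at the start of the episode below 0.015 m); the robot touches nothing.
It fails at once if a key or the warmer is pressed hard (over 40 N) (contact force between any of warmer, bar_key, round_key, square_key, small_key and the fingers above 40 N or contact force between any of warmer, bar_key, round_key, square_key, small_key and the arm above 40 N).
It fails at once if the small round key is pushed in by more than 3 mm (value of joint small_key above 0.003 m).
It fails at once if the tray, cup, jar or spoon is lifted or shifted by more than 15 mm (distance of any of meal_tray_mid, sauce_cup_mid, salt_jar_mid, spoon_grip from where it was at the start of the episode above 0.015 m).
It also fails if it takes over 42 s, if anything falls off the work surface, if the arm or the gripper's body presses on something with over 40 N, if the wrist force passes 120 N, or if a joint passes its speed limit or range.

## Working session

There is one attempt and no reset: what is moved stays moved. The work goes in short steps, Python scripts to look and compute and a shell command to move; the robot and the scene stay as the last step left them, time stands still between calls to the robot, and variables do not carry over. Pictures are saved under pics/ and viewed, and the job is handed in when it is done.

```bash
ls; mkdir -p pics; cat > h.py <<'E'
import numpy as np,cv2
from rig import env
def shot(name,fn):
    p=env.read_camera(name); cv2.imwrite('pics/'+fn,p['pixels'][:,:,::-1]); return p
def w(p,uv,z=None):
    K=np.array(p['camera_matrix']);R=cv2.Rodrigues(np.array(p['rvec'],float))[0];t=np.array(p['tvec']).ravel()
    c=-R.T@t
    d=R.T@np.linalg.inv(K)@np.array([uv[0],uv[1],1.])
    if z is None:
        v,u=int(round(uv[1])),int(round(uv[0])); s=np.median(p['z_map'][v-1:v+2,u-1:u+2])
    else: s=(z-c[2])/d[2]
    return c+s*d
E
python3 - <<'E'
from h import *
s=env.read_state(); print({k:np.round(v,4) for k,v in s.items()})
for n in ['top','scene']:
    p=shot(n,n+'0.png')
    for l in ['bar_key_top','round_key_top','square_key_top','small_key_top','warmer','sauce_cup_mid','salt_jar_mid','meal_tray_mid']:
        r=env.place_of(p,l)[:2]
        print(n,l,[(np.round(q['location'],1),round(q['score'],2),np.round(w(p,q['location']),4)) for q in r])
E
```

```text
pics
{'time_s': np.float64(0.0), 'joints': array([ 0.9798,  0.3269, -0.1936,  1.052 , -0.    ,  1.4366]), 'qd': array([-0.0004, -0.0006,  0.0003,  0.    ,  0.0011, -0.0001]), 'tau': array([-1.80000e-03, -4.43392e+01,  2.62445e+01,  1.56000e-02,
       -1.00000e-04, -0.00000e+00]), 'tcp_pos': array([0.2424, 0.4934, 0.4039]), 'ee_rot': array([ 0.5997, -0.3741,  0.6008,  0.3735]), 'force': array([-0.1595,  0.2818,  0.2866]), 'ft_torque': array([ 0.054 ,  0.0117, -0.0061]), 'gripper_width': np.float64(0.0855)}
top bar_key_top [(array([274. , 223.6]), 0.59, array([0.6085, 0.1234, 0.0819]))]
top round_key_top [(array([215.7, 209.1]), 0.67, array([0.6381, 0.2477, 0.1107])), (array([309.7, 225.4]), 0.45, array([0.6036, 0.0435, 0.0816]))]
top square_key_top [(array([383.8, 222.5]), 0.8, array([ 0.6083, -0.1238,  0.0817]))]
top small_key_top [(array([348.1, 224.6]), 0.56, array([ 0.6043, -0.0427,  0.0828]))]
top warmer [(array([329.7, 187.8]), 0.88, array([ 0.6907, -0.0033,  0.0754]))]
top sauce_cup_mid [(array([396.4, 178.6]), 0.53, array([ 0.7113, -0.1588,  0.0749]))]
top salt_jar_mid [(arra
[... 187 characters left out ...]
66, array([0.5725, 0.1373, 0.0696])), (array([279.3, 193.9]), 0.5, array([ 0.6036, -0.039 ,  0.0807]))]
scene round_key_top [(array([313., 193.]), 0.68, array([0.6139, 0.0465, 0.0817]))]
scene square_key_top [(array([249., 198.]), 0.51, array([ 0.6107, -0.1155,  0.081 ]))]
scene small_key_top [(array([278.6, 193.1]), 0.5, array([ 0.5978, -0.0403,  0.0793])), (array([247.8, 196.8]), 0.24, array([ 0.6037, -0.1185,  0.0801]))]
scene warmer []
scene sauce_cup_mid [(array([234. , 222.1]), 0.96, array([ 0.7303, -0.148 ,  0.1042]))]
scene salt_jar_mid [(array([397.9, 200.2]), 0.96, array([0.6773, 0.2508, 0.0825]))]
scene meal_tray_mid [(array([310.5, 237. ]), 0.94, array([0.7708, 0.0157, 0.0743]))]
```

```bash
python3 - <<'E'
import cv2
a=cv2.imread('pics/top0.png');cv2.imwrite('pics/top0c.png',cv2.resize(a[100:270,180:430],None,fx=3,fy=3,interpolation=cv2.INTER_CUBIC))
E
```

```text
(no output)
```

View pics/top0c.png

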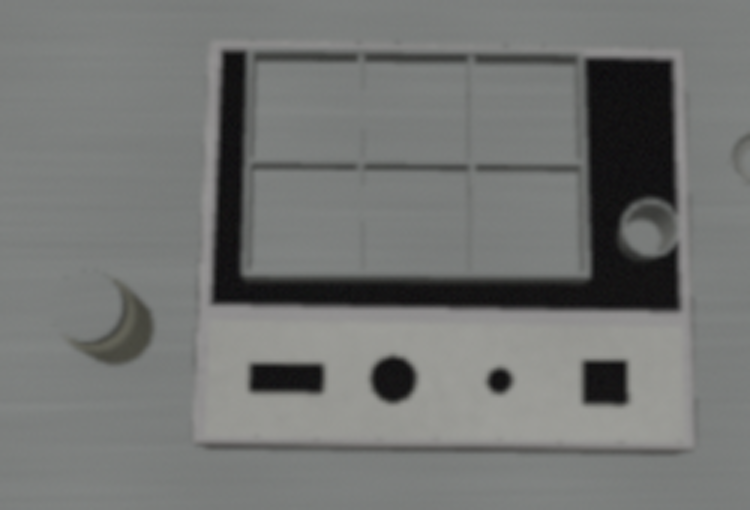

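View pics/scene0.png

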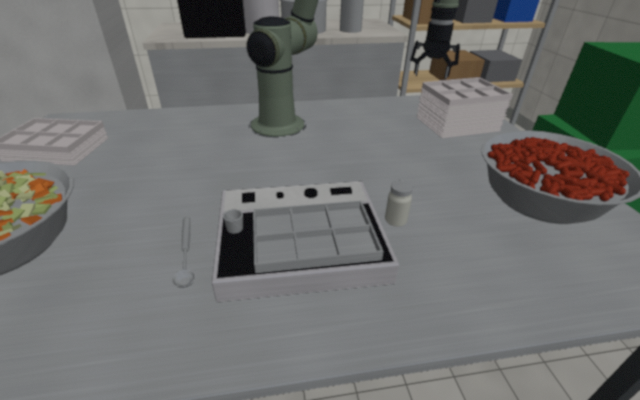

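The top crop shows, from left (+y) to right: bar, large round, small round and square. The jar stands left of the bar, the tray and cup sit on the deck. Next I'll measure the keys from their blobs and work out the tool axes.

```bash
cat >> h.py <<'E'
from scipy.spatial.transform import Rotation as Ro
def Rt(s): q=np.array(s['ee_rot']); return Ro.from_quat(q[[1,2,3,0]]).as_matrix()
def goal(tip,L=0.173,s=None):
    """mm shift in tool axes to bring fingertip point to tip"""
    s=s or env.read_state(); R=Rt(s); return R.T@(np.array(tip)-(np.array(s['tcp_pos'])+R[:,0]*L))*1000
E
python3 - <<'E'
from h import *
p=env.read_camera('top')
g=cv2.cvtColor(p['pixels'],cv2.COLOR_RGB2GRAY)
m=(g<70).astype(np.uint8)
n,l,st,c=cv2.connectedComponentsWithStats(m)
for i in range(1,n):
    if 15<st[i,4]<600 and 205<c[i,1]<245: print(st[i],c[i],np.round(w(p,c[i],.081),4),np.round(w(p,c[i]),4))
print(w(p,(300,240)),w(p,(365,240)),w(p,(365,215)))
s=env.read_state();print(Rt(s).round(4))
R=Rt(s);print('tip',s['tcp_pos']+.173*R[:,0])
E
```

```text
[226 202   3  11  18] [227.22222222 206.83333333] [0.6477 0.2286 0.081 ] [0.6517 0.2334 0.0562]
[567 211  20  56 155] [572.58709677 239.55483871] [ 0.5647 -0.5535  0.081 ] [ 0.5655 -0.5596  0.0714]
[304 219  14  15 162] [310.62962963 226.0308642 ] [0.6022 0.0415 0.081 ] [0.6021 0.0415 0.0825]
[375 221  14  14 184] [381.54347826 227.07608696] [ 0.5981 -0.1184  0.081 ] [ 0.5978 -0.118   0.0832]
[264 222  24   9 191] [275.39267016 225.54973822] [0.6042 0.1203 0.081 ] [0.6041 0.1202 0.0822]
[343 223   7   8  42] [346.         226.33333333] [ 0.6007 -0.0381  0.081 ] [ 0.6004 -0.0378  0.0836]
[0.571857   0.06560452 0.07333421] [ 0.57015566 -0.08112589  0.07239527] [ 0.6272921  -0.08321577  0.07138087]
[[ 0.     -0.8975  0.4411]
 [-0.      0.4411  0.8975]
 [-1.     -0.     -0.    ]]
tip [0.24259039 0.49361764 0.23166956]
```

The keys are 80 mm apart at x≈0.60, with tops at about z=0.082. I'll close the fingers and travel high to a point above the bar.

```bash
python3 -m handwheel '0 0 0 0 -32 -12 0;0 0 0 0 -32 -12 0;0 0 0 0 -32 -12 0;0 0 0 0 -32 -12 0;0 0 0 0 -32 -12 0' 20
python3 -m handwheel '0 0 0 0 -32 -12 0;0 0 0 0 -32 -12 0;0 0 0 0 -32 -12 0;0 0 0 0 -32 -12 0;0 0 0 0 -32 -12 0'
python3 -m handwheel '0 0 0 0 -32 -12 0;0 0 0 0 -32 -12 0;0 0 0 0 -32 -12 0;0 0 0 0 -32 -12 0;0 0 0 0 -32 -12 0'
python3 - <<'E'
from h import *
s=env.read_state();print(Rt(s).round(4),s['time_s'],s['force'],s['gripper_width'])
print(goal([.604,.1203,.10],s=s))
E
```

```text
time_s: 1.37
tcp_pos: [0.3605, 0.368, 0.4048]
ee_rot: [0.6, -0.374, 0.6, 0.374]
force: [0.6, 0.9, 0.7]
gripper_width: 0.0255
time_s: 1.78
tcp_pos: [0.4778, 0.2434, 0.4048]
ee_rot: [0.6, -0.374, 0.6, 0.374]
force: [0.1, 0.7, 0.0]
gripper_width: -0.0001
time_s: 2.2
tcp_pos: [0.595, 0.1189, 0.4047]
ee_rot: [0.6, -0.374, 0.6, 0.374]
force: [0.8, 1.6, 0.4]
gripper_width: -0.0
[[ 2.000e-04 -8.974e-01  4.413e-01]
 [ 1.000e-04  4.413e-01  8.974e-01]
 [-1.000e+00 -1.000e-04  1.000e-04]] 2.2 [0.84703904 1.63029323 0.40037943] -1.0918882149166013e-06
[131.72470244  -7.45682329   5.22463947]
```

```bash
python3 -m handwheel '0 0 0 25 -4 3 0;0 0 0 25 -3.5 2 0;0 0 0 25 0 0 0;0 0 0 25 0 0 0;0 0 0 13 0 0 0'
python3 - <<'E'
from h import *
s=env.read_state();print(s['force'],s['tcp_pos'])
print(goal([.604,.1203,.082],s=s))
p=shot('scene','s1.png');a=cv2.imread('pics/s1.png');cv2.imwrite('pics/s1c.png',cv2.resize(a[100:270,200:420],None,fx=3.4,fy=3.4,interpolation=cv2.INTER_CUBIC))
p=shot('wrist','w1.png')
E
```

```text
time_s: 2.62
tcp_pos: [0.602, 0.1212, 0.2884]
ee_rot: [0.599, -0.373, 0.602, 0.374]
force: [-0.3, -1.2, 0.6]
gripper_width: -0.0003
[-0.34944815 -1.24620454  0.64222943] [0.60195084 0.12121413 0.28839409]
[33.3842611  -2.97137623  0.51299225]
```

View pics/s1c.png

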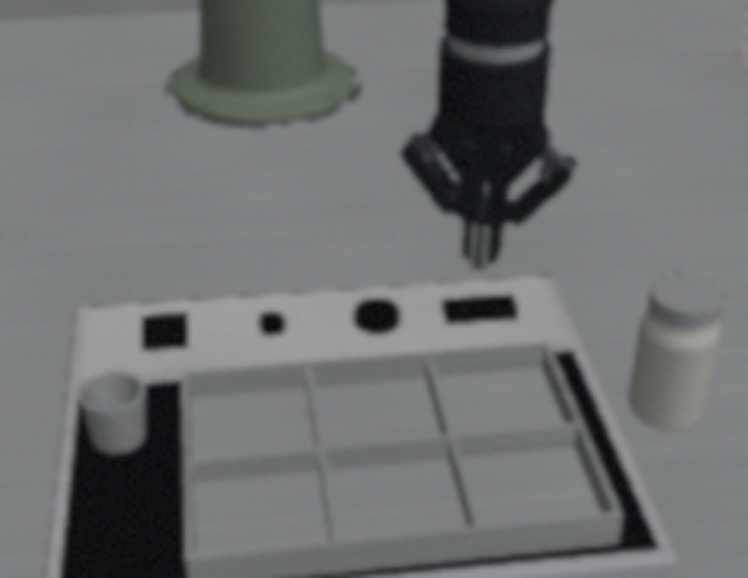

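View pics/w1.png

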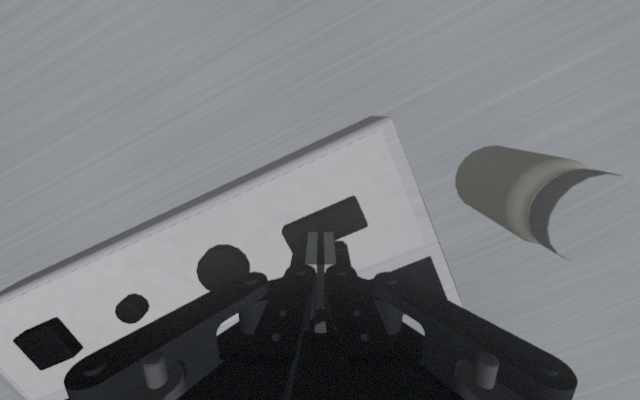

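In the scene crop the closed tips (481,265) hang above the bar (480,308). The wrist view agrees, with the tips at the bar's near edge and the jar clear. I'll centre and then creep down.

```bash
python3 -m handwheel '0 0 0 10 -2 0.5 0;0 0 0 10 0 0 0;0 0 0 6 0 0 0;0 0 0 2 0 0 0;0 0 0 0 0 0 0'
python3 - <<'E'
from h import *
s=env.read_state();print(s['force'],goal([.604,.1203,.082],s=s))
E
python3 -m handwheel '0 0 0 2 0 0 0;0 0 0 2 0 0 0;0 0 0 0 0 0 0'
```

```text
time_s: 3.13
tcp_pos: [0.6048, 0.1211, 0.2633]
ee_rot: [0.6, -0.374, 0.6, 0.374]
force: [0.0, 0.7, -0.2]
gripper_width: -0.0002
[ 0.02707816  0.65754706 -0.24980544] [ 8.27524855  0.19726675 -1.00573521]
time_s: 3.38
tcp_pos: [0.605, 0.1211, 0.2597]
ee_rot: [0.6, -0.374, 0.6, 0.374]
force: [0.3, 0.6, -0.7]
gripper_width: 0.0001
```

```bash
python3 -m handwheel '0 0 0 2 0 0 0;0 0 0 2 0 0 0;0 0 0 1 0 0 0;0 0 0 0 0 0 0'
python3 -m handwheel '0 0 0 1.5 0 0 0;0 0 0 1.5 0 0 0;0 0 0 0 0 0 0'
python3 -m handwheel '0 0 0 1 0 0 0;0 0 0 1 0 0 0;0 0 0 0 0 0 0'
```

```text
time_s: 3.72
tcp_pos: [0.6049, 0.1211, 0.2545]
ee_rot: [0.6, -0.374, 0.6, 0.374]
force: [-0.2, -0.3, 0.9]
gripper_width: -0.0003
time_s: 3.97
tcp_pos: [0.6049, 0.1211, 0.2516]
ee_rot: [0.6, -0.374, 0.6, 0.374]
force: [-0.2, -0.0, -0.6]
gripper_width: -0.0001
time_s: 4.22
tcp_pos: [0.6049, 0.1211, 0.2496]
ee_rot: [0.6, -0.374, 0.6, 0.374]
force: [0.1, -0.5, 1.4]
gripper_width: -0.0001
```

```bash
python3 -m handwheel '0 0 0 1 0 0 0;0 0 0 1 0 0 0'
python3 -m handwheel '0 0 0 1 0 0 0'
python3 -m handwheel '0 0 0 1 0 0 0'
python3 - <<'E'
from h import *
p=shot('scene','s2.png');a=cv2.imread('pics/s2.png');cv2.imwrite('pics/s2c.png',cv2.resize(a[150:230,220:420],None,fx=4,fy=4,interpolation=cv2.INTER_CUBIC))
E
```

```text
time_s: 4.38
tcp_pos: [0.605, 0.1211, 0.2477]
ee_rot: [0.6, -0.374, 0.6, 0.374]
force: [-1.5, -0.2, 2.5]
gripper_width: -0.0
time_s: 4.47
tcp_pos: [0.605, 0.1211, 0.2466]
ee_rot: [0.6, -0.374, 0.6, 0.374]
force: [-0.8, 0.5, 3.0]
gripper_width: -0.0001
time_s: 4.55
tcp_pos: [0.605, 0.1211, 0.2464]
ee_rot: [0.6, -0.374, 0.6, 0.374]
force: [-5.4, 0.3, 15.2]
gripper_width: 0.0001
```

View pics/s2c.png

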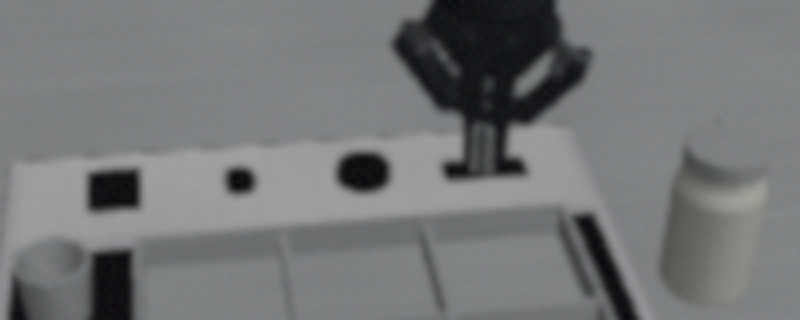

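Firm stop at TCP z 0.2464 with 15 N, so the bar is fully in; the picture shows the tips centred on it. I'll lift and move over to the round key.

```bash
python3 -m handwheel '0 0 0 -2 0 0 0;0 0 0 -15 0 0 0;0 0 0 -20 0 0 0;0 0 0 0 -11 -24 0;0 0 0 0 -11 -24 0'
python3 -m handwheel '0 0 0 0 -11 -24 0;0 0 0 0 0 0 0;0 0 0 0 0 0 0'
python3 - <<'E'
from h import *
p=env.read_camera('top')
p=env.read_camera('scene')
s=env.read_state();print(s['force'],goal([.602,.0415,.0734],s=s))
p=shot('scene','s3.png');a=cv2.imread('pics/s3.png');cv2.imwrite('pics/s3c.png',cv2.resize(a[150:230,220:420],None,fx=4,fy=4,interpolation=cv2.INTER_CUBIC))
E
```

```text
time_s: 5.02
tcp_pos: [0.6041, 0.0689, 0.2838]
ee_rot: [0.6, -0.375, 0.599, 0.374]
force: [0.1, -0.6, -0.1]
gripper_width: -0.0001
time_s: 5.27
tcp_pos: [0.6028, 0.0407, 0.2824]
ee_rot: [0.601, -0.373, 0.601, 0.373]
force: [-0.4, 0.4, 0.8]
gripper_width: -0.0
[ 0.58234677  0.53057501 -0.11316769] [35.98735245  0.24049756 -1.0180041 ]
```

View pics/s3c.png

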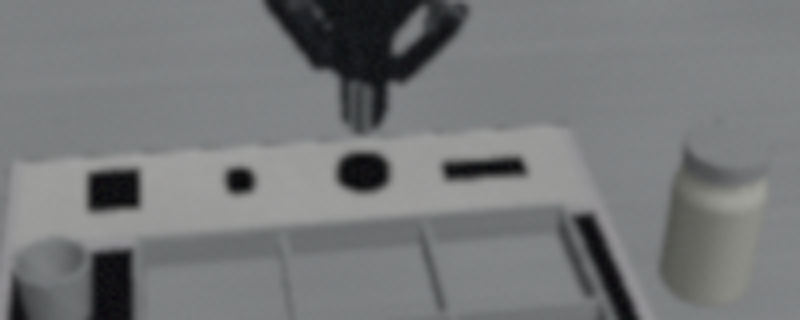

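Tips at (360,130) above the round key (362,172). The bar now looks flatter, so it is in.

```bash
python3 -m handwheel '0 0 0 10 0 1 0;0 0 0 10 0 0 0;0 0 0 4 0 0 0;0 0 0 2 0 0 0;0 0 0 0 0 0 0'
python3 -m handwheel '0 0 0 2 0 0 0;0 0 0 2 0 0 0;0 0 0 1 0 0 0;0 0 0 1 0 0 0;0 0 0 0 0 0 0'
```

```text
time_s: 5.83
tcp_pos: [0.6027, 0.0432, 0.2555]
ee_rot: [0.6, -0.374, 0.601, 0.374]
force: [-0.6, -0.5, -0.1]
gripper_width: 0.0004
time_s: 6.25
tcp_pos: [0.6033, 0.0429, 0.2508]
ee_rot: [0.6, -0.374, 0.6, 0.374]
force: [-0.9, -0.2, 1.1]
gripper_width: 0.0
```

```bash
python3 -m handwheel '0 0 0 1 0 0 0;0 0 0 1 0 0 0;0 0 0 1 0 0 0'
python3 -m handwheel '0 0 0 1 0 0 0'
python3 -m handwheel '0 0 0 1 0 0 0'
```

```text
time_s: 6.5
tcp_pos: [0.6034, 0.0429, 0.2478]
ee_rot: [0.6, -0.374, 0.6, 0.374]
force: [-0.2, 0.6, 2.9]
gripper_width: -0.0002
time_s: 6.58
tcp_pos: [0.6034, 0.0429, 0.2467]
ee_rot: [0.6, -0.374, 0.6, 0.374]
force: [0.6, 0.5, 2.6]
gripper_width: -0.0001
time_s: 6.67
tcp_pos: [0.6034, 0.0429, 0.2464]
ee_rot: [0.6, -0.374, 0.6, 0.374]
force: [-4.5, 0.7, 15.8]
gripper_width: 0.0
```

Same stop, same force. Now on to the square key, crossing the small key with over 25 mm to spare.

```bash
python3 -m handwheel '0 0 0 -2 0 0 0;0 0 0 -20 0 0 0;0 0 0 -20 0 0 0;0 0 0 0 0 0 0'
python3 -m handwheel '0 0 0 0 -13 -29 0;0 0 0 0 -13 -29 0;0 0 0 0 -13 -29 0;0 0 0 0 -13 -29 0;0 0 0 0 -13 -29 0'
python3 -m handwheel '0 0 0 0 0 0 0;0 0 0 0 0 0 0'
python3 - <<'E'
from h import *
s=env.read_state();print(s['force'],goal([.598,-.1184,.0734],s=s))
p=shot('scene','s4.png');a=cv2.imread('pics/s4.png');cv2.imwrite('pics/s4c.png',cv2.resize(a[150:230,220:420],None,fx=4,fy=4,interpolation=cv2.INTER_CUBIC))
E
```

```text
time_s: 7.0
tcp_pos: [0.6046, 0.0426, 0.2909]
ee_rot: [0.602, -0.375, 0.599, 0.373]
force: [1.7, 0.0, 1.2]
gripper_width: -0.0
time_s: 7.42
tcp_pos: [0.5972, -0.1174, 0.2868]
ee_rot: [0.6, -0.374, 0.6, 0.374]
force: [0.5, 0.5, 0.6]
gripper_width: -0.0005
time_s: 7.58
tcp_pos: [0.5973, -0.1178, 0.2868]
ee_rot: [0.601, -0.373, 0.601, 0.373]
force: [-1.4, 0.3, -0.3]
gripper_width: -0.0002
[-1.35988239  0.26865715 -0.33374359] [40.43937664 -1.07746673 -0.11490031]
```

View pics/s4c.png

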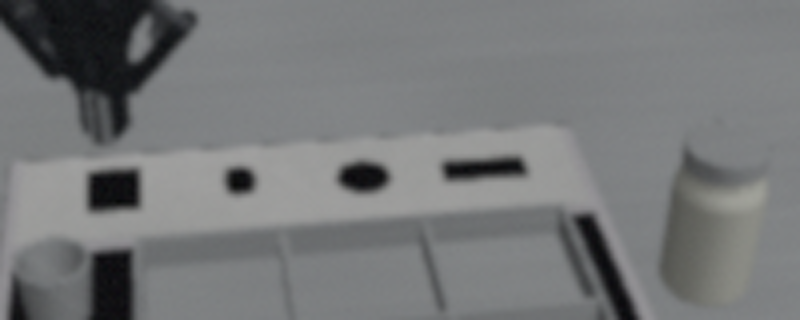

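Tips at (104,140) above the square key (114,190). The bar and round keys look flat and the small key still stands out.

```bash
python3 -m handwheel '0 0 0 10 -1 0 0;0 0 0 10 0 0 0;0 0 0 8 0 0 0;0 0 0 2 0 0 0;0 0 0 0 0 0 0'
python3 -m handwheel '0 0 0 2 0 0 0;0 0 0 2 0 0 0;0 0 0 1 0 0 0;0 0 0 0 0 0 0'
```

```text
time_s: 8.05
tcp_pos: [0.5979, -0.1155, 0.2561]
ee_rot: [0.599, -0.373, 0.601, 0.375]
force: [0.7, 0.2, -0.5]
gripper_width: -0.0
time_s: 8.38
tcp_pos: [0.5987, -0.1164, 0.2529]
ee_rot: [0.6, -0.374, 0.6, 0.374]
force: [0.6, -0.4, 0.2]
gripper_width: -0.0002
```

```bash
python3 -m handwheel '0 0 0 1 0 0 0;0 0 0 1 0 0 0;0 0 0 1 0 0 0;0 0 0 1 0 0 0;0 0 0 0 0 0 0'
python3 -m handwheel '0 0 0 1 0 0 0;0 0 0 0 0 0 0'
python3 -m handwheel '0 0 0 1 0 0 0'
python3 -m handwheel '0 0 0 1 0 0 0'
```

```text
time_s: 8.8
tcp_pos: [0.5987, -0.1164, 0.2486]
ee_rot: [0.6, -0.374, 0.6, 0.374]
force: [0.0, -0.3, 1.3]
gripper_width: -0.0001
time_s: 8.97
tcp_pos: [0.5986, -0.1164, 0.2476]
ee_rot: [0.6, -0.374, 0.6, 0.374]
force: [1.2, -0.2, 0.8]
gripper_width: -0.0002
time_s: 9.05
tcp_pos: [0.5987, -0.1165, 0.2468]
ee_rot: [0.6, -0.374, 0.6, 0.374]
force: [0.7, 0.5, 1.7]
gripper_width: -0.0004
time_s: 9.13
tcp_pos: [0.5987, -0.1165, 0.2464]
ee_rot: [0.6, -0.374, 0.6, 0.374]
force: [-3.9, 1.6, 14.2]
gripper_width: 0.0002
```

Third stop reached at the same height. I'll lift clear and check all four keys.

```bash
python3 -m handwheel '0 0 0 -2 0 0 0;0 0 0 -20 0 0 0;0 0 0 -35 0 0 0;0 0 0 -40 0 0 0;0 0 0 -40 0 0 0'
python3 -m handwheel '0 0 0 0 41 0 0;0 0 0 0 41 0 0;0 0 0 0 41 0 0;0 0 0 0 0 0 0;0 0 0 0 0 0 0'
python3 - <<'E'
from h import *
p=shot('top','t5.png')
g=cv2.cvtColor(p['pixels'],cv2.COLOR_RGB2GRAY)
n,l,st,c=cv2.connectedComponentsWithStats((g<70).astype(np.uint8))
for i in range(1,n):
    if 15<st[i,4]<600 and 205<c[i,1]<245:
        z=[w(p,(u,v))[2] for v,u in np.argwhere(cv2.erode((l==i).astype(np.uint8),np.ones((3,3)))) ]
        print(c[i].round(1),st[i,4],'z',np.median(z).round(4))
q=shot('scene','s5.png')
for l in ['sauce_cup_mid','salt_jar_mid','meal_tray_mid']:
    print(l,[x['location'] for x in env.place_of(q,l)[:1]])
a=cv2.imread('pics/s5.png');cv2.imwrite('pics/s5c.png',cv2.resize(a[150:300,160:420],None,fx=3,fy=3,interpolation=cv2.INTER_CUBIC))
E
```

```text
time_s: 9.55
tcp_pos: [0.5978, -0.1164, 0.383]
ee_rot: [0.599, -0.373, 0.601, 0.374]
force: [1.9, 0.1, -0.6]
gripper_width: 0.0
time_s: 9.97
tcp_pos: [0.4857, -0.0611, 0.3822]
ee_rot: [0.599, -0.373, 0.601, 0.375]
force: [-0.1, -0.7, 0.4]
gripper_width: 0.0001
[572.9 241.6] 123 z 0.0532
[310.6 226.3] 151 z 0.0744
[275.2 225.6] 185 z 0.074
[346.  226.4] 41 z 0.0823
sauce_cup_mid [[234.0, 224.5]]
salt_jar_mid [[394.3, 200.4]]
meal_tray_mid [[313.5, 234.2]]
```

View pics/s5c.png

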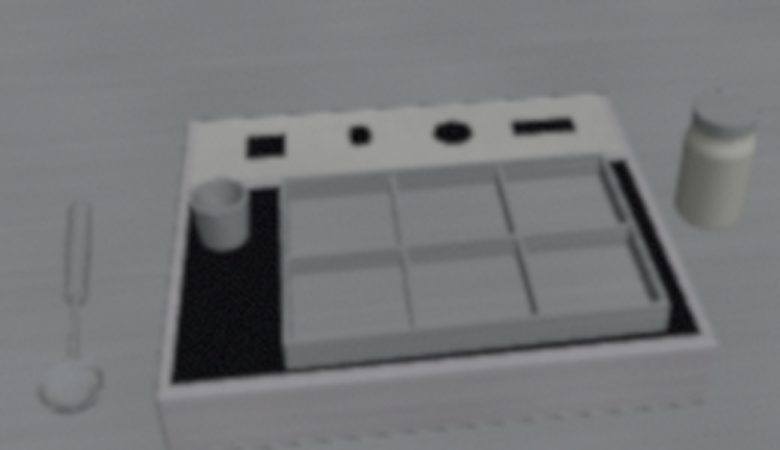

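Bar and round tops read 0.074 (in) and the small key 0.082 (out). The square key is at crop (266,146) and looks flat. The arm hides it in the top view, so I'll check its depth from the scene camera and compare the bystanders with the first picture.

```bash
python3 - <<'E'
from h import *
q=env.read_camera('scene')
for n,(u,v) in dict(square=(160+266/3,150+146/3),small=(160+360/3,150+135/3),round=(160+452/3,150+132/3),bar=(160+544/3,150+126/3)).items():
    print(n,np.round(w(q,(u,v)),4))
a=cv2.imread('pics/scene0.png',0).astype(float);b=cv2.cvtColor(q['pixels'],cv2.COLOR_RGB2GRAY).astype(float)
for n,(x0,y0,x1,y1) in dict(cup=(218,205,248,238),jar=(380,175,420,230),tray=(248,200,390,272),spoon=(168,210,200,292)).items():
    print(n,cv2.phaseCorrelate(a[y0:y1,x0:x1].copy(),b[y0:y1,x0:x1].copy()), np.abs(a-b)[y0:y1,x0:x1].mean().round(2))
s=env.read_state();print(s['force'],s['time_s'])
E
```

```text
square [ 0.6016 -0.117   0.0726]
small [ 0.6087 -0.0376  0.0807]
round [0.6043 0.042  0.0724]
bar [0.6079 0.1226 0.073 ]
cup ((-0.029552280559670407, -0.013290715384616902), 1.0220413354198044) 1.98
jar ((-0.04266365134905925, -0.17597578428892646), 0.9747104281404207) 1.69
tray ((-0.00029557151934511694, 0.038608935759860685), 0.9888979069986816) 1.92
spoon ((0.07828565536534704, 0.05754340643282774), 0.9513681392966254) 1.88
[0.00655325 0.56641393 0.05209419] 10.2667
```

```bash
python3 -c "
from rig import env
print(env.job_done())"
```

```text
the job is handed in; nothing more can be done
None
```

I pressed the bar, then the large round, then the square key with closed fingertips, creeping each one to its firm stop. All three stops came at the same height (TCP z 0.2464) with readings of 14–16 N. I then lifted clear and handed the job in after about 10 s of robot time.

**Keys:** The scene camera puts the bar, round and square tops at z about 0.073, so they are in, and the small key at about 0.081, so it is out. The top view agreed for the bar, round and small keys, but the arm hid the square key, so its depth comes from the scene camera only.

**Bystanders:** Tray, cup, jar and spoon moved less than 0.2 px between the first and last scene pictures. The network's tray, cup and jar points wandered by 2–4 px between the first and last pictures. I took that as network noise, because the direct image comparison showed no shift.

**Contact:** The arm was free of contact at hand-in, with a force reading of about 0.6 N, which is sensor noise.

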